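# Hold the small iron foot level over the shoemaker's bench stand

## Robot

A 6-joint arm with a two-finger parallel gripper is mounted at the origin on the work surface. World frame = base frame: x ahead of the robot, y to its left, z up, the work surface at z = 0. Lengths are in mm, angles in rad, forces in N, time in s.
With the tool pointing down it reaches from about 300 to 775 mm from the base axis. Payload 14.6 kg.
Tool frame: the origin (TCP) lies midway between the tips of the shut fingers; the grasp point (between the pads) lies behind it (manip.grip_depth is the z of the grasp point in the tool frame, in mm); z points along the fingers, y is the line along which they close (so a half turn about z gives the same grasp; the last joint's range is limited). The gripper opens to 94 mm and grips with 3 to 60 N. Pads are 16 mm wide; open, the fingers measure 119 mm over their backs; the gripper's body (75 mm by 177 mm) begins 78 mm behind the grasp point.
Start: joints at [-1.316, 0.3, 1.521, -0, 1.321, -0.067], TCP at [173.944, -521.759, 173.646] pointing down, gripper open.
Joint ranges: [-3.03, 3.03], [-0.79, 2.21], [0.23, 2.52], [-1.04, 4.18], [0, 3.07], [-2.55, 2.55]. Speed limits (rad/s): [2.22, 2.22, 2.57, 3.14, 3.14, 3.14].

## Interface

Orientations are given as [roll, pitch, yaw] about the fixed x, y, z axes, in that order (R = Rz(yaw) Ry(pitch) Rx(roll)).
In Python, from cell import manip gives the robot as it stands.
- The arm moves only by the tool step_hand, called after "Request:" as name(argument=value, ...), one argument or row to a line, values as JSON. Schema: {"type":"object","properties":{"moves":{"type":"object","properties":{"plan":{"type":"array","items":{"type":"array","items":{"type":"number"},"minItems":6,"maxItems":6},"minItems":1,"maxItems":5}},"additionalProperties":false,"required":["plan"]},"jaw":{"type":"number"},"grip_force":{"type":"number"},"only":{"type":"string"},"quiet":{"type":"boolean"},"lines":{"type":"string"}},"required":["moves"],"additionalProperties":false}. moves is an object whose key "plan" holds a list of rows, 1 to 5 of them, each of 6 numbers: dx, dy, dz in units of 25 mm, then a rotation vector rx, ry, rz in units of 0.1 rad; each row is the pose to reach, as a shift and turn from the pose commanded when the call began, along the tool's axes at that moment; what a row does not reach only later rows make up. A row lasts 1/10 s, in which the tool goes at most 50 mm and 0.15 rad, less where a joint would pass 70% of its speed; a pose out of reach is approached as far as the arm can. jaw is the finger opening in mm, set as the call begins (left out keeps the last). The fingers move at their own pace and stop on an object; grip_force is the grip in N (left out, the last holds). Time passes only in rows, so rows that do not move let the fingers close. The tool returns the time, the measured TCP pose, the force, the opening and the grip force at its end. only (a regular expression) keeps the lines of the reply that match it, lines (a string "A,B") keeps lines A to B, and quiet returns only ok. Input that does not fit is refused with a message, and nothing moves.
- manip.read_state(): the state, without advancing time (a new reading comes with each control period).
- manip.camera(name): name is "side" or "top" or "wrist"; returns (picture, depth): 480x640x3 uint8, red, green, blue; 480x640 float32, mm along the optical axis (not along the pixel's ray), 0 where there is no reading.
- manip.camera_info(name): a dict with "K" (3x3 intrinsics, pixels), "rvec" (rotation vector, rad) and "tvec" (3), from world to camera coordinates, as OpenCV has them; the wrist camera has in their place "mount" (4x4, takes a point from camera to tool coordinates, whose origin is the TCP and whose axes are the flange's). Camera axes: x right, y down, z forward; pixel columns grow to the right and rows downward; lengths in mm; the calibration is good to about 2 mm. A picture is of the moment at which its call begins: read the wrist's pose just before it. camera_info takes no time and is no camera call.
- manip.sign_off(): hands the job in; it is judged then, once.
The state is a dict: "clock": time; "joints": joint angles; "qd": joint speeds; "effort": joint torques, N m; "eef_pos": TCP position; "eef_rot": TCP orientation; "wrist_force": force on the tool from outside, world axes, zero at the start; "moment": the same for the moment, N m; "finger_gap": finger opening in mm; "finger_force": force on a finger pad.
Only numpy, scipy, OpenCV 4.12 (cv2) and the standard library are available. Lean on these libraries where they do the work, as an engineer would, in place of code of your own. Each camera call takes 0.05 s, during which the arm holds its last target. There are 200 camera calls.

## Task

Take the smallest of the three iron shoemaker's feet from the rack: pinch it across the narrow waist right at its balance point, lift it off level and carry it to the bench stand, disturbing nothing else on the bench. Finish while still holding it, level and steady, about 3 cm clear above the stand's square post, with its socket straight over the post and turned square to it, so that it would drop on if it were lowered; do not set it down or let go.

Things in the scene. Friction and masses are not known exactly. Their poses are not given: they have to be found in the camera images.
- foot_small: Smallest of three dark cast-iron feet: a flat sole-shaped plate (165 mm long; the others 200, 235) on a 36 mm square boss under the heel, 48 mm tall, with a 20 mm square hole open below. 0.7 to 0.9 kg. Origin: centre of the boss's underside (socket mouth); x to the toe, z up. Plate 9 mm thick, top 57 mm over the origin, from 32 mm behind it (heel) to 133 ahead (toe); 50 wide at heel, 58 at ball.
- balance (a point): The small foot's balance point: on its centre line in the waist, 32 mm toeward of the socket axis (64 mm from the heel end, 18 mm short of mid-length), at half the plate's thickness, 52.5 mm above the socket mouth. The waist is 38 mm wide, its sides straight and parallel from 10 to 50 mm ahead of the socket axis. Held elsewhere along its length the foot is out of balance. Axes as the foot's.
- stand: Fixed cast-iron bench stand: a 110 mm square bolted flange, a round column with a 58 mm round shoulder at 104 to 114 mm, and on top a square steel post. Origin: centre of the flange's underside on the bench; x and y along the sides of flange and post alike (both turned the same way), z up.
- post_top (a point): Centre of the flat top of the stand's square post, 150 mm above the bench. The post is 17 mm square and rises 36 mm above the shoulder. The foot's square socket goes on it in any of its four quarter turns. Axes as the stand's.
- rack: Fixed plywood rack, 250 x 420 mm. Origin: centre of its underside; y along its length, z up. Board 12 mm thick; 42 mm high end cheeks; a batten along y at x = 25 mm, 18 wide, top 60 mm up. Three loose feet stand 130 mm apart in any order, toes to +x: boss on the board near x = -70 mm, forefoot on the batten, plate level, its top 69 mm above the bench; 48 mm free under the waist.
- foot_mid: The middle iron foot, 200 mm long, waist 45 mm wide, same origin and height as the small one. To be left on the rack.
- foot_large: The largest iron foot, 235 mm long, waist 54 mm wide, same origin and height as the small one. To be left on the rack.
- hammer: Loose shoemaker's hammer, 260 mm long, 40 mm high, left, on the robot's side. Origin under its middle. Bystander.
- wooden_last: Loose wooden shoe last, 262 mm long, 104 mm high, beyond the rack. Origin under its middle. Bystander.
- nail_tray: Loose metal tray of two compartments, 110 x 160 x 35 mm, on the right. Origin centre of its underside. Bystander.
- pincers: Loose lasting pincers lying flat, 180 mm long, 16 mm high, on the robot's side. Origin under its middle. Bystander.
- polish_tin: Loose round tin, 72 mm across, 26 mm high, beyond the stand. Origin centre of its underside. Bystander.
- mug: White mug, 80 mm across, 92 mm high, on the left. Origin centre of its underside. Bystander.
Not all that is in view belongs to the job. Leave any green look-alike of the stand alone.

How it is judged (in metres and radians):
On the way:
1. the small foot is lifted clear of the rack in the gripper, level (contact force between the fingers and foot_small above 3 N and contact force between foot_small and rack below 0.2 N and z of foot_small in the frame of rack above 0.03 m and angle between foot_small's own z axis and vertical below 0.15 rad), for 0.2 s.
At the end, for the whole second after the job is handed in: The small foot is still gripped, borne by nothing else, gripper within 15 mm of its balance point lengthwise; at rest, level within 0.08 rad, socket mouth 12 to 55 mm above the post's top, axis within 10 mm of the post's centre, sides within 0.13 rad of square with it; all through the last second (contact force between the fingers and foot_small above 3 N and contact force between foot_small and stand below 0.2 N and contact force between foot_small and rack below 0.2 N and contact force between foot_small and foot_mid below 0.2 N and contact force between foot_small and foot_large below 0.2 N and z of foot_small in the frame of post_top between 0.012 and 0.055 m and horizontal distance between foot_small and post_top below 0.01 m and angle between foot_small's own z axis and vertical below 0.08 rad and height (world z) of balance above 0.2 m and (angle between the x axis of foot_small and the x axis of stand, either way round below 0.13 rad or angle between the x axis of foot_small and the y axis of stand, either way round below 0.13 rad) and x of the grasp point in the frame of balance between -0.015 and 0.015 m and linear speed of foot_small below 0.02 m/s and angular speed of foot_small below 0.15 rad/s); the arm keeps its last pose, push and grip.
It fails at once if another foot, a tool or another loose thing on the bench was pushed more than 25 mm from its place (distance of any of foot_mid, foot_large, hammer, wooden_last, nail_tray, pincers, polish_tin, mug from where it was at the start of the episode above 0.025 m).
It fails at once if the small foot was tipped more than 0.35 rad (20 degrees) from level (angle between foot_small's own z axis and vertical above 0.35 rad).
It also fails if it takes over 38 s, if anything falls off the work surface, if the arm or the gripper's body presses on something with over 40 N, if the wrist force passes 120 N, or if a joint passes its speed limit or range.

## Working session

There is one attempt and no reset: what is moved stays moved. The work goes in short steps, Python scripts to look and compute and a tool call to move; the robot and the scene stay as the last step left them, time stands still between calls to the robot, and variables do not carry over. Pictures are saved under pics/ and viewed, at most 10 in all, crops included, and the job is handed in when it is done.

```bash
mkdir -p pics; ls
```

Run:
```python
from cell import manip
import cv2,numpy as np
print(manip.read_state(),manip.grip_depth)
for n in("top","side"):
    im,d=manip.camera(n);cv2.imwrite(f"pics/{n}0.png",im[:,:,::-1]);np.save(f"pics/{n}0.npy",d);print(n,manip.camera_info(n))
print(manip.camera_info("wrist"))
```

```text
pics
{'clock': 0.0, 'joints': array([-1.31559621e+00,  3.00481328e-01,  1.52158932e+00,  1.05775417e-05,
        1.32072768e+00, -6.65813075e-02]), 'qd': array([-0.00112188,  0.00011211, -0.0012885 ,  0.00121075,  0.00144956,
        0.00192673]), 'effort': array([-1.40032909e-03, -5.31808019e+01, -3.52734518e+01,  7.07320590e-02,
        2.44048942e-02, -1.07267044e-04]), 'eef_pos': array([ 173.87227693, -521.46425309,  173.07726832]), 'eef_rot': array([-3.14039033e+00, -9.04389265e-05,  3.21778747e-01]), 'wrist_force': array([-0.1430579 , -0.84934648,  1.1205025 ]), 'moment': array([-0.01736907,  0.03992083,  0.00085425]), 'finger_force': 0.0, 'finger_gap': 94.05569820852855} -18.8
top {'K': array([[588.27605946,   0.        , 318.75085552],
       [  0.        , 588.27605946, 237.70475278],
       [  0.        ,   0.        ,   1.        ]]), 'rvec': array([ 2.13617265, -2.18005208,  0.12170223]), 'tvec': array([  26.54421498,  520.73710761, 1562.59309925])}
side {'K': array([[574.20035277,   0.        , 326.00559181],
       [  0.        , 574.20035277, 240.71969738],
       [  0.        ,   0.        ,   1.        ]]), 'rvec': array([ 2.14565769, -0.50411675,  0.26591406]), 'tvec': array([-444.32916669,  239.83554719, 1584.73751492])}
{'K': array([[353.23850712,   0.        , 322.33272559],
       [  0.        , 353.23850712, 238.30120577],
       [  0.        ,   0.        ,   1.        ]]), 'mount': array([[-4.56096853e-04, -9.67295875e-01, -2.53650317e-01,
         7.35257551e+01],
       [ 9.99999888e-01, -4.09609214e-04, -2.36086830e-04,
        -1.06051502e+00],
       [ 1.24468310e-04, -2.53650396e-01,  9.67295953e-01,
        -2.10638520e+02],
       [ 0.00000000e+00,  0.00000000e+00,  0.00000000e+00,
         1.00000000e+00]])}
```

View pics/top0.png

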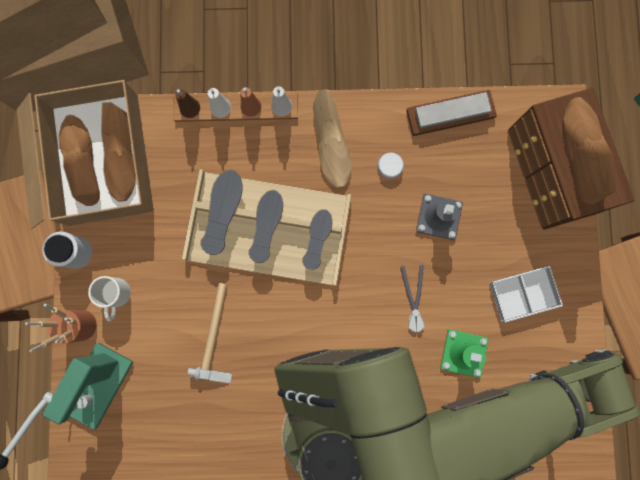

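View pics/side0.png

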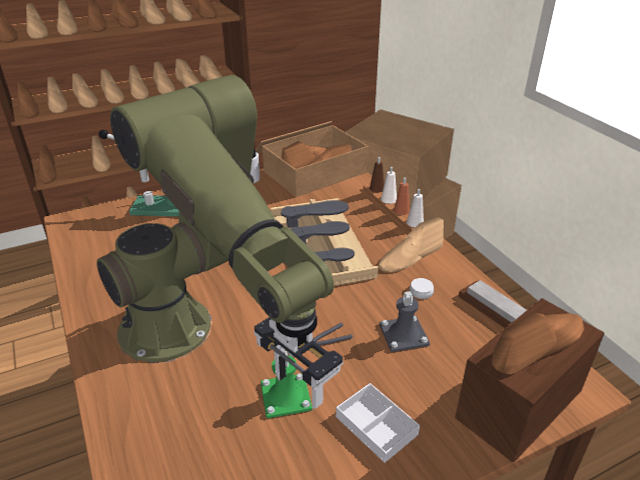

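The top view shows three dark feet on the rack: large (222,212), middle (266,227) and small (318,240). The dark stand is at (440,217) and the green look-alike at (465,355). I choose the foot at (318,240), which is the shortest, and the dark stand.

Create h.py:
```python
from cell import manip
import cv2,numpy as np
from scipy.spatial.transform import Rotation as R
def world(n,d,pose=None):
    i=manip.camera_info(n);K=i["K"];v,u=np.mgrid[:480,:640]
    c=np.stack([(u-K[0,2])/K[0,0]*d,(v-K[1,2])/K[1,1]*d,d],-1)
    if n=="wrist":
        p=c@i["mount"][:3,:3].T+i["mount"][:3,3]
        return p@R.from_euler("xyz",pose["eef_rot"]).as_matrix().T+pose["eef_pos"]
    M=R.from_rotvec(i["rvec"]).as_matrix();return (c-i["tvec"])@M
```

Run:
```python
from h import *
im=cv2.imread("pics/top0.png");d=np.load("pics/top0.npy");W=world("top",d)
def blob(u0,u1,v0,v1,z0,z1,dark=999):
    m=np.zeros(d.shape,bool);m[v0:v1,u0:u1]=1
    m&=(W[...,2]>z0)&(W[...,2]<z1)&(im.max(2)<dark)
    return W[m]
for nm,b in dict(large=(198,245,165,258),mid=(247,288,185,268),small=(300,336,205,275)).items():
    p=blob(*b,55,80,110);r=cv2.minAreaRect(p[:,:2].astype(np.float32));print(nm,len(p),np.median(p[:,2]),r)
    print(np.round(cv2.boxPoints(r)).tolist())
p=blob(410,470,190,245,135,165);print("post",len(p),p.mean(0),cv2.minAreaRect(p[:,:2].astype(np.float32)))
p=blob(410,466,190,245,6,30);print("flange",len(p),p.mean(0),cv2.minAreaRect(p[:,:2].astype(np.float32)))
a=cv2.resize(im[195:285,285:355],None,fx=5,fy=5,interpolation=2);b=cv2.resize(im[185:275,405:475],None,fx=5,fy=5,interpolation=2)
cv2.imwrite("pics/c1.png",np.hstack([a,b]))
```

```text
large 1920 69.28402229511082 ((589.9331665039062, 271.2498779296875), (77.57609558105469, 229.4754638671875), 78.33572387695312)
[[470.0, 256.0], [694.0, 210.0], [710.0, 286.0], [485.0, 332.0]]
mid 1354 69.54890806120689 ((549.8858642578125, 155.09780883789062), (63.593204498291016, 196.13079833984375), 77.86528015136719)
[[447.0, 145.0], [639.0, 103.0], [652.0, 166.0], [461.0, 207.0]]
small 905 69.84974328757413 ((513.2724609375, 22.609817504882812), (55.39790344238281, 159.1861114501953), 71.82547760009766)
[[429.0, 21.0], [580.0, -29.0], [598.0, 24.0], [446.0, 74.0]]
post 56 [ 575.93478701 -313.84991358  148.77272917] ((576.2743530273438, -314.77728271484375), (16.957557678222656, 16.806360244750977), 75.8978271484375)
flange 1171 [ 569.99818545 -307.3691206    14.90311977] ((575.3260498046875, -312.5181884765625), (151.54721069335938, 152.14671325683594), 87.27568054199219)
```

View pics/c1.png

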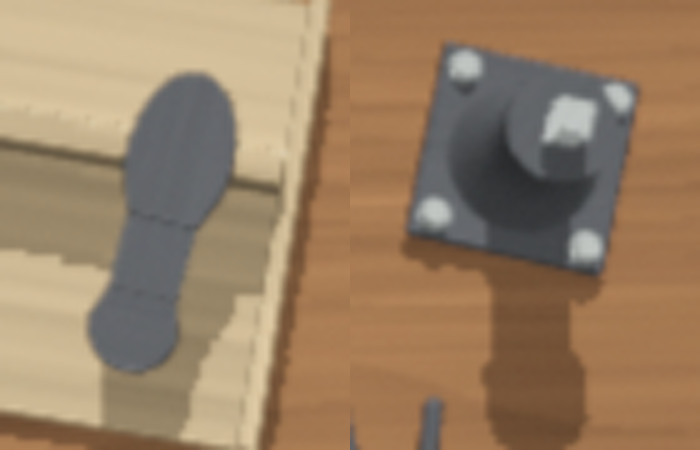

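The crop confirms the small foot: heel at about (135,330) and toe at (195,80) in the crop, about 165 mm long, with a straight waist at (155,250). The dark stand's post is at about (572,118) in the crop, and its flange is turned roughly like the foot.

Add to h.py:
```python
def delta(pos,yaw):
    s=manip.read_state();A=R.from_euler("xyz",s["eef_rot"]);B=R.from_euler("xyz",[np.pi,0,yaw])
    print("now",s["eef_pos"].round(1),s["eef_rot"].round(3),"t",round(s["clock"],2))
    print("row",A.inv().apply(np.array(pos)-s["eef_pos"]).round(1),(A.inv()*B).as_rotvec().round(3))
```

Run:
```python
from h import *
i=manip.camera_info("top");M=R.from_rotvec(i["rvec"]).as_matrix();C=-M.T@i["tvec"]
print("cam",C.round())
def px(u,v,z):
    r=M.T@np.linalg.inv(i["K"])@[u,v,1];return C+r*(z-C[2])/r[2]
c=[px(405+(x-350)/5,185+y/5,12)[:2] for x,y in((443,45),(637,88),(602,272),(410,230))]
print(np.round(c,1),np.mean(c,0))
for k in range(4):
    e=c[(k+1)%4]-c[k];print(np.linalg.norm(e),np.degrees(np.arctan2(e[1],e[0]))%90)
delta([496,28,220],-0.318)
```

```text
cam [ 334.   10. 1613.]
[[ 638.9 -275.9]
 [ 612.6 -381.7]
 [ 511.  -357.6]
 [ 536.3 -253.6]] [ 574.70545612 -317.22786474]
109.02431272797274 76.0269876235618
104.4256998113404 76.66922234234039
107.04356295511448 76.30749064532245
104.9905316459339 77.74765383491976
now [ 173.9 -521.5  173.1] [-3.141 -0.     0.322] t 0.1
row [ 479.4 -419.5  -46.4] [-0.001  0.     0.64 ]
```

The manual's scale: shifts go in units of 25 mm and turns go in units of 0.1 rad. Converting my numbers, -90 mm is -3.6, -50 mm is -2, 0.25 rad is 2.5.

Request:
step_hand(
  moves={"plan":[[0,0,-2,0,0,0],[1.52,-1.32,-3.6,0,0,0.6],[2.8,-2.56,-3.6,0,0,1.2],[4.4,-3.92,-3.6,0,0,2],[6,-5.2,-3.6,0,0,2.5]]},
  jaw=70,
)

```text
clock: 0.6
eef_pos: [270.1, -357.7, 263.7]
eef_rot: [3.141, -0.0, 0.068]
wrist_force: [0.5, -0.7, 0.1]
finger_gap: 70.2
finger_force: 0.0
```

Request:
step_hand(
  moves={"plan":[[1.6,-1,0,0,0,0.8],[3.2,-2,0,0,0,1.6],[4.8,-3,0,0,0,2.4],[6.4,-4,0,0,0,3],[8,-5,0,0,0,3.6]]},
)

```text
clock: 1.1
eef_pos: [461.5, -218.9, 263.5]
eef_rot: [3.142, 0.0, -0.291]
wrist_force: [0.2, -0.5, 0.1]
finger_gap: 70.2
finger_force: 0.0
```

```bash
python3 -c "
from h import *
delta([496,28,220],-0.318)"
```

```text
now [ 461.5 -218.9  263.5] [ 3.142  0.    -0.291] t 1.1
row [ -37.7 -246.4   43.5] [0.    0.    0.027]
```

Converted, -240 mm is -9.6, -193 mm is -7.72, 0.027 rad is 0.27.

Request:
step_hand(
  moves={"plan":[[-0.32,-1.96,0,0,0,0],[-0.6,-3.88,0.4,0,0,0],[-0.92,-5.8,0.8,0,0,0.27],[-1.24,-7.72,1.28,0,0,0.27],[-1.52,-9.6,1.72,0,0,0.27]]},
)

```text
clock: 1.6
eef_pos: [491.7, 22.5, 220.1]
eef_rot: [3.142, 0.0, -0.315]
wrist_force: [0.7, -0.2, -0.2]
finger_gap: 70.2
finger_force: 0.0
```

Request:
step_hand(
  moves={"plan":[[0,-0.24,0,0,0,0],[0,-0.24,0,0,0,0],[0,-0.24,0,0,0,0]]},
)

```text
clock: 1.9
eef_pos: [493.9, 25.3, 220.8]
eef_rot: [3.141, -0.0, -0.316]
wrist_force: [-0.5, -0.8, 0.0]
finger_gap: 69.7
finger_force: 0.0
```

Run:
```python
from h import *
s=manip.read_state();im,d=manip.camera("wrist");b=im[:,:,::-1].copy();cv2.imwrite("pics/w1.png",b);np.save("pics/w1.npy",d)
W=world("wrist",d,s);np.save("pics/W1.npy",W)
print(s["eef_pos"],s["eef_rot"],s["qd"].max())
m=(W[...,2]>60)&(W[...,2]<78)&(b.max(2)<115)
n,l,st,ce=cv2.connectedComponentsWithStats(m.astype(np.uint8))
for k in range(1,n):
    if st[k,4]>1500:
        p=W[l==k];print(st[k],p.mean(0),cv2.minAreaRect(p[:,:2].astype(np.float32)))
```

```text
[493.91950052  25.26973639 220.80495336] [ 3.14141793e+00 -2.04574382e-04 -3.15736297e-01] 0.0014910604387414366
[    6    81   109   226 14562] [604.83920124 271.6360457   68.34121273] ((594.05908203125, 279.9920349121094), (81.86468505859375, 233.45799255371094), 71.48685455322266)
[ 141  104   81  190 9913] [561.49663928 155.58681278  68.46775224] ((551.111328125, 156.93814086914062), (68.16831970214844, 198.21449279785156), 78.34078216552734)
[ 290  116   58  158 6630] [520.88801283  21.28270918  68.62739227] ((514.2669067382812, 24.340240478515625), (58.07128143310547, 162.74305725097656), 70.46327209472656)
```

View pics/w1.png

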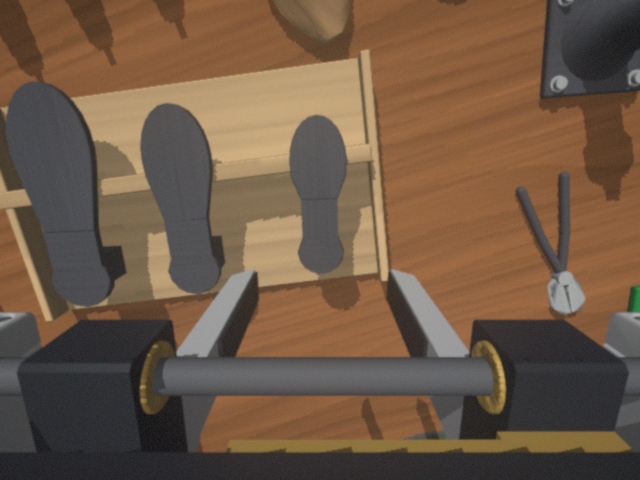

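The wrist view shows the small foot at columns 290–347 and rows 116–273, with its waist at about (321,220), sitting between the open fingers. I'll fit its waist precisely.

Create fit.py:
```python
from h import *
def foot(W,b,box):
    m=(W[...,2]>60)&(W[...,2]<78)&(b.max(2)<115)
    n,l,st,ce=cv2.connectedComponentsWithStats(m.astype(np.uint8))
    k=l[box[1],box[0]];p=W[l==k]
    r=cv2.minAreaRect(p[:,:2].astype(np.float32));th=np.radians(r[2]-90);c=np.array(r[0])
    for it in range(4):
        X=np.array([np.cos(th),np.sin(th)]);Y=np.array([-X[1],X[0]])
        a=(p[:,:2]-c)@X;q=(p[:,:2]-c)@Y
        h=a.min();e=[]
        for t in np.arange(46,80,2.):   # waist: 42..82 from heel
            s=q[abs(a-h-t)<2];e.append((t,s.min(),s.max()))
        e=np.array(e);f=np.polyfit(e[:,0],(e[:,1]+e[:,2])/2,1)
        bal=c+X*(h-0.5+64)+Y*np.polyval(f,64);th+=f[0]
    print("heel-toe",np.ptp(a),"waist",np.mean(e[:,2]-e[:,1]),"yaw",th,"bal",bal,"z",np.median(p[:,2]))
    return bal,th
```

Run:
```python
from fit import *
W=np.load("pics/W1.npy");b=cv2.imread("pics/w1.png")
foot(W,b,(320,220))
d=np.load("pics/top0.npy");foot(world("top",d),cv2.imread("pics/top0.png"),(318,240))
```

```text
heel-toe 162.84585716203452 waist 36.677288272534554 yaw -0.2739745042901074 bal [496.83075538  28.40313452] z 68.64360257331231
heel-toe 158.9982290937957 waist 33.05980800137761 yaw -0.27407418530919164 bal [497.23834205  25.06840225] z 69.82075242162405
```

```bash
python3 -c "
from h import *
delta([496.5,27.8,130],-0.274)"
```

```text
now [493.9  24.9 220.9] [ 3.141 -0.    -0.317] t 1.95
row [ 1.5 -3.5 90.9] [ 0.    -0.    -0.043]
```

Converted, 90 mm is 3.6, 80 mm is 3.2, -0.043 rad is -0.43.

Request:
step_hand(
  moves={"plan":[[0.06,-0.14,1.6,0,0,-0.43],[0.06,-0.14,3.2,0,0,-0.43],[0.06,-0.14,3.6,0,0,-0.43],[0.06,-0.14,3.6,0,0,-0.43],[0.06,-0.14,3.6,0,0,-0.43]]},
)

```text
clock: 2.45
eef_pos: [497.3, 28.5, 132.5]
eef_rot: [-3.141, -0.002, -0.273]
wrist_force: [-0.7, 0.2, 0.8]
finger_gap: 69.7
finger_force: 0.0
```

Run:
```python
from fit import *
s=manip.read_state();im,d=manip.camera("wrist");b=im[:,:,::-1].copy();cv2.imwrite("pics/w2.png",b)
W=world("wrist",d,s);P=[497,28,68]
i=manip.camera_info("wrist");A=R.from_euler("xyz",s["eef_rot"]).inv().apply(np.array(P)-s["eef_pos"])
c=np.linalg.inv(i["mount"])@[*A,1];u=(i["K"]@(c[:3]/c[2]));print(u)
bal,th=foot(W,b,(int(u[0]),int(u[1])))
delta([*bal,45.7],th)
```

```text
[324.19312242 239.59875651   1.        ]
heel-toe 163.29627610217332 waist 37.15854727713709 yaw -0.27351576226883945 bal [496.75134395  28.4833435 ] z 68.63048523603051
now [497.4  28.6 132.7] [-3.141e+00 -3.000e-03 -2.730e-01] t 2.5
row [-0.8  0.4 87. ] [-0.001 -0.003  0.001]
```

View pics/w2.png

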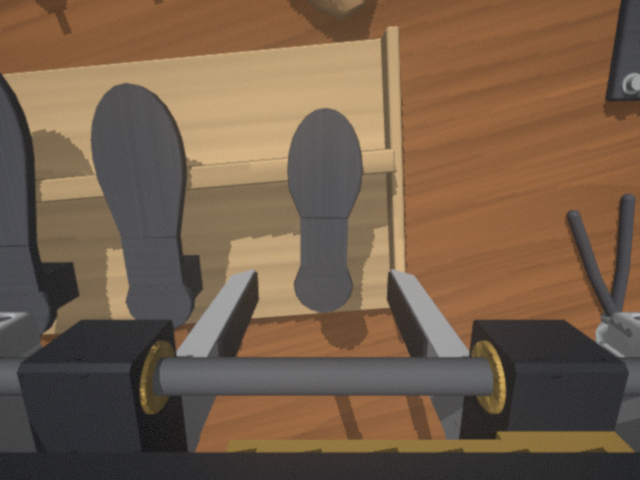

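The closer view puts the foot squarely between the fingers (waist centre at about (324,240)), and the fit agrees within 1 mm. I'll descend and grip.

Converted, 0.4 mm is 0.016, 86 mm is 3.44.

Request:
step_hand(
  moves={"plan":[[-0.032,0.016,1.6,0,0,0],[-0.032,0.016,3,0,0,0],[-0.032,0.016,3.44,0,0,0],[-0.032,0.016,3.44,0,0,0],[-0.032,0.016,3.44,0,0,0]]},
)

```text
clock: 3.0
eef_pos: [496.7, 28.8, 46.6]
eef_rot: [-3.141, -0.002, -0.272]
wrist_force: [-0.2, -0.0, 1.3]
finger_gap: 70.0
finger_force: 0.0
```

Request:
step_hand(
  moves={"plan":[[0,0,0,0,0,0],[0,0,0,0,0,0],[0,0,0,0,0,0],[0,0,0,0,0,0],[0,0,0,0,0,0]]},
  jaw=20,
  grip_force=55,
)

```text
clock: 3.5
eef_pos: [495.5, 28.9, 44.8]
eef_rot: [-3.142, -0.0, -0.272]
wrist_force: [-0.0, 0.2, 0.0]
finger_gap: 33.6
finger_force: 0.0
```

Request:
step_hand(
  moves={"plan":[[0,0,0,0,0,0],[0,0,0,0,0,0],[0,0,0,0,0,0],[0,0,0,0,0,0],[0,0,0,0,0,0]]},
)

```text
clock: 4.0
eef_pos: [495.5, 28.8, 44.6]
eef_rot: [-3.142, 0.0, -0.272]
wrist_force: [-0.4, -0.7, 0.3]
finger_gap: 20.0
finger_force: 0.0
```

The fingers closed past the 38 mm waist with no force, so the grasp missed. I'll look before moving again.

Run:
```python
from h import *
im,d=manip.camera("wrist");b=im[:,:,::-1].copy()
im,d=manip.camera("side");c=im[:,:,::-1]
cv2.imwrite("pics/m.png",np.vstack([cv2.resize(b,(400,300)),cv2.resize(c[180:300,260:420],(400,300),interpolation=2)]))
```

```text
(no output)
```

View pics/m.png

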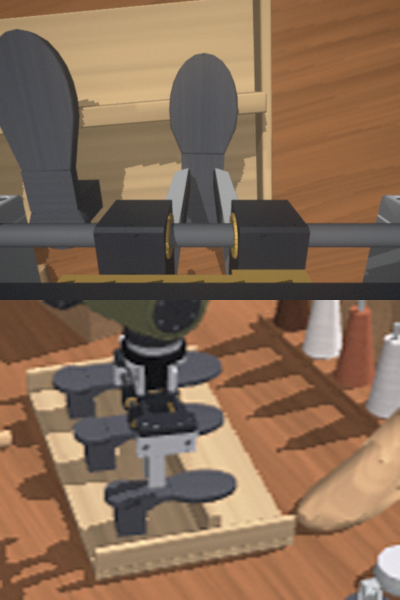

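The view shows the finger tips over the waist at about (187–217, 168) in the upper half. They look as if they are inside the plate's outline rather than beside it. I'll check the finger depths and whether the foot has moved.

Run:
```python
from h import *
d=np.load("pics/w1.npy")
i=manip.camera_info("wrist")
def tool(d,u,v):
    K=i["K"];z=d[v,u];return (i["mount"]@[(u-K[0,2])/K[0,0]*z,(v-K[1,2])/K[1,1]*z,z,1])[:3].round(1)
print("open")
for p in((250,276),(240,280),(254,290),(230,300),(215,320),(395,276),(405,285)):print(p,tool(d,*p))
s=manip.read_state();im,d2=manip.camera("wrist");cv2.imwrite("pics/w3.png",im[:,:,::-1])
print(s["eef_pos"],s["finger_gap"])
print("closed")
for p in((295,275),(290,285),(303,280),(308,300),(285,300),(352,275),(360,290),(325,285),(325,255),(325,300),(325,330)):print(p,tool(d2,*p))
```

```text
open
(250, 276) [  8.8 -37.7 -41.8]
(240, 280) [  9.1 -41.4 -47.9]
(254, 290) [  1.4 -36.  -42.2]
(230, 300) [  8.8 -40.6 -70.5]
(215, 320) [  8.9 -41.7 -88.7]
(395, 276) [  8.7  36.1 -41.4]
(405, 285) [  8.9  38.3 -54. ]
[495.47152426  28.86514666  44.60099792] 20.096585374930658
closed
(295, 275) [  8.7 -15.  -39.9]
(290, 285) [  9.4 -16.2 -55.3]
(303, 280) [  6.6 -10.8 -41.6]
(308, 300) [-12.3  -9.1 -24.6]
(285, 300) [  8.5 -17.  -69.8]
(352, 275) [  8.6  14.3 -39.9]
(360, 290) [  8.5  16.5 -59. ]
(325, 285) [ -3.6   0.6 -23.4]
(325, 255) [ 14.4   0.6 -24. ]
(325, 300) [-12.3   0.6 -24.5]
(325, 330) [-31.5   0.6 -24.1]
```

The depth readings settle it. The finger ends sit at tool z of about −34, roughly 10 mm above the plate top (−24), so the fingers closed in the air and the foot wasn't touched. The real tips are about 34 mm short of the reported TCP. I'll open, check the foot, and go 33 mm lower while watching the force.

Request:
step_hand(
  moves={"plan":[[0,0,0,0,0,0],[0,0,0,0,0,0],[0,0,0,0,0,0],[0,0,0,0,0,0],[0,0,0,0,0,0]]},
  jaw=70,
)

```text
clock: 4.65
eef_pos: [495.5, 28.9, 44.6]
eef_rot: [-3.142, 0.0, -0.272]
wrist_force: [0.1, 0.9, 0.0]
finger_gap: 56.4
finger_force: 0.0
```

Request:
step_hand(
  moves={"plan":[[0,0,0,0,0,0],[0,0,0,0,0,0],[0,0,0,0,0,0]]},
)

```text
clock: 4.95
eef_pos: [495.5, 28.9, 44.6]
eef_rot: [-3.142, 0.0, -0.272]
wrist_force: [-0.6, 0.2, 0.5]
finger_gap: 70.0
finger_force: 0.0
```

Run:
```python
from fit import *
s=manip.read_state();im,d=manip.camera("wrist");b=im[:,:,::-1].copy();W=world("wrist",d,s)
m=(W[...,2]>60)&(W[...,2]<78)&(b.max(2)<115)
p=W[120:330,250:390][m[120:330,250:390]]
X=np.array([np.cos(.2735),-np.sin(.2735)]);Y=np.array([-X[1],X[0]]);r=p[:,:2]-s["eef_pos"][:2]
a,q=r@X,r@Y
print("toe end",a.max(),"expect 101")
for t in(-10,-5,0,5,10,15):
    k=q[abs(a-t)<2]
    if len(k):print(t,k.min(),k.max())
delta([496.7,28.5,44.6],-0.2735)
```

```text
toe end 85.52446986562765 expect 101
-10 -18.842686355144668 18.925581726694872
-5 -34.26771197170802 35.9455736717932
0 -34.181562503517654 18.642219834594176
5 -34.409004561026094 37.36000756882272
10 -18.979379407775408 18.97734952466901
15 -18.874353368409313 18.878392110391466
now [495.5  28.9  44.6] [ 3.142 -0.    -0.272] t 5.0
row [1.2 0.  0. ] [ 0.    -0.     0.001]
```

Request:
step_hand(
  moves={"plan":[[0.048,0,0.48,0,0,0],[0.048,0,0.88,0,0,0],[0.048,0,0.88,0,0,0]]},
)

```text
clock: 5.3
eef_pos: [495.5, 28.5, 20.7]
eef_rot: [3.141, 0.003, -0.272]
wrist_force: [0.3, 0.9, -0.2]
finger_gap: 70.2
finger_force: 0.0
```

Request:
step_hand(
  moves={"plan":[[0,0,0.32,0,0,0],[0,0,0.4,0,0,0],[0,0,0.4,0,0,0]]},
)

```text
clock: 5.6
eef_pos: [496.5, 28.5, 12.3]
eef_rot: [3.141, 0.001, -0.272]
wrist_force: [-0.7, 0.2, 0.8]
finger_gap: 69.9
finger_force: 0.0
```

Request:
step_hand(
  moves={"plan":[[0,0,0,0,0,0],[0,0,0,0,0,0],[0,0,0,0,0,0],[0,0,0,0,0,0],[0,0,0,0,0,0]]},
  jaw=20,
  grip_force=55,
)

```text
clock: 6.1
eef_pos: [496.7, 28.4, 12.7]
eef_rot: [3.141, -0.0, -0.272]
wrist_force: [-0.4, -2.1, 2.5]
finger_gap: 37.4
finger_force: 55.0
```

Run:
```python
from h import *
im,d=manip.camera("wrist");b=im[:,:,::-1].copy();c=manip.camera("side")[0][:,:,::-1]
cv2.imwrite("pics/m2.png",np.vstack([cv2.resize(b,(400,300)),cv2.resize(c[180:300,260:420],(400,300),interpolation=2)]))
```

```text
(no output)
```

View pics/m2.png

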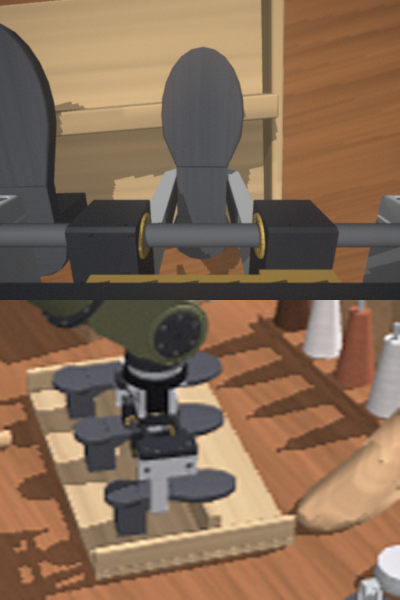

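The foot is now held: the gap is 37.4 mm, the grip 55 N, and both fingers are on the waist at about (165–240, 190). I'll lift gently.

Request:
step_hand(
  moves={"plan":[[0,0,-0.12,0,0,0],[0,0,-0.32,0,0,0],[0,0,-0.6,0,0,0],[0,0,-1,0,0,0],[0,0,-1.4,0,0,0]]},
)

```text
clock: 6.7
eef_pos: [496.7, 28.6, 48.5]
eef_rot: [-3.142, -0.0, -0.272]
wrist_force: [0.4, 0.3, -8.2]
finger_gap: 37.3
finger_force: 55.0
```

Request:
step_hand(
  moves={"plan":[[0,0,-0.6,0,0,0],[0,0,-1.2,0,0,0],[0,0,-1.8,0,0,0],[0,0,-2.2,0,0,0],[0,0,-2.4,0,0,0]]},
)

```text
clock: 7.2
eef_pos: [497.0, 28.6, 108.8]
eef_rot: [-3.141, -0.001, -0.272]
wrist_force: [0.3, 0.5, -8.6]
finger_gap: 37.1
finger_force: 55.0
```

Create lev.py:
```python
from h import *
# plate plane, axis and waist in world/tool, from wrist camera
s=manip.read_state();im,d=manip.camera("wrist");b=im[:,:,::-1];W=world("wrist",d,s)
z0=s["eef_pos"][2]+56.5
m=(abs(W[...,2]-z0)<22)&(b.max(2)<115);m[:100]&=True;m[278:]=0
n,l,st,ce=cv2.connectedComponentsWithStats(m.astype(np.uint8));k=l[200,325];p=W[l==k]
A=np.c_[p[:,:2]-s["eef_pos"][:2],np.ones(len(p))];f=np.linalg.lstsq(A,p[:,2],rcond=None)[0]
yaw=s["eef_rot"][2];X=np.array([np.cos(yaw),np.sin(yaw)]);Y=np.array([-X[1],X[0]])
r=p[:,:2]-s["eef_pos"][:2];a,q=r@X,r@Y
print("n",len(p),"slope along toe",f[:2]@X,"side",f[:2]@Y,"z at tcp",f[2],"toe",a.max(),"expect 100.5")
e=[]
for t in np.arange(10,95,5):
    k=q[abs(a-t)<2];e.append((t,round(k.min(),1),round(k.max(),1)) if len(k) else t)
print(e,yaw,s["eef_pos"])
cv2.imwrite("pics/lev%d.png"%(s["clock"]*100),b)
```

```bash
python3 lev.py
```

```text
n 21362 slope along toe 0.004254487562651768 side 0.003197546347837337 z at tcp 164.41353229847442 toe 100.36933845658739 expect 100.5
[(np.int64(10), np.float64(-25.3), np.float64(-20.2)), (np.int64(15), np.float64(-18.2), np.float64(19.3)), (np.int64(20), np.float64(-18.9), np.float64(20.4)), (np.int64(25), np.float64(-21.0), np.float64(22.1)), (np.int64(30), np.float64(-23.2), np.float64(24.9)), (np.int64(35), np.float64(-25.6), np.float64(26.5)), (np.int64(40), np.float64(-27.3), np.float64(28.4)), (np.int64(45), np.float64(-28.0), np.float64(28.9)), (np.int64(50), np.float64(-28.2), np.float64(29.1)), (np.int64(55), np.float64(-28.8), np.float64(29.2)), (np.int64(60), np.float64(-28.3), np.float64(28.7)), (np.int64(65), np.float64(-27.7), np.float64(27.9)), (np.int64(70), np.float64(-27.1), np.float64(27.5)), (np.int64(75), np.float64(-25.4), np.float64(26.2)), (np.int64(80), np.float64(-24.6), np.float64(24.8)), (np.int64(85), np.float64(-21.9), np.float64(22.0)), (np.int64(90), np.float64(-19.4), np.float64(19.3))] -0.27216497119815153 [496.96610801  28.55208762 108.84419671]
```

Lifted, level within 0.005 rad, carrying about 0.85 kg, with the grasp on the balance point. I'll carry it to a spot beside the stand and measure the post with the wrist camera.

```bash
python3 -c "
from h import *
delta([605,-170,200],-0.237)"
```

```text
now [497.1  28.5 109. ] [-3.141e+00 -2.000e-03 -2.720e-01] t 7.25
row [157.5 162.2 -90.8] [-0.    -0.002 -0.035]
```

Converted, -82 mm is -3.28, -68 mm is -2.72.

Request:
step_hand(
  moves={"plan":[[0,0,-0.4,0,0,0],[0,0,-1.12,0,0,0],[0.2,0.2,-1.92,0,0,0],[0.6,0.6,-2.72,0,0,0],[1.12,1.2,-3.28,0,0,0]]},
)

```text
clock: 7.75
eef_pos: [515.8, -7.8, 191.1]
eef_rot: [-3.141, -0.001, -0.271]
wrist_force: [0.6, 0.3, -7.8]
finger_gap: 37.4
finger_force: 55.0
```

Request:
step_hand(
  moves={"plan":[[0.64,0.68,-0.32,0,0,-0.1],[1.4,1.44,-0.32,0,0,-0.2],[2.2,2.28,-0.32,0,0,-0.35],[3,3.12,-0.32,0,0,-0.35],[3.8,3.92,-0.32,0,0,-0.35]]},
)

```text
clock: 8.25
eef_pos: [580.9, -128.9, 197.3]
eef_rot: [-3.142, 0.001, -0.237]
wrist_force: [-0.1, 0.5, -8.2]
finger_gap: 37.2
finger_force: 55.0
```

Request:
step_hand(
  moves={"plan":[[0.68,0.68,0,0,0,0],[1.12,1.16,0,0,0,0],[1.36,1.36,0,0,0,0],[1.36,1.36,0,0,0,0],[1.36,1.36,0,0,0,0]]},
)

```text
clock: 8.75
eef_pos: [605.5, -168.2, 197.5]
eef_rot: [-3.141, 0.001, -0.237]
wrist_force: [0.1, 0.1, -7.8]
finger_gap: 37.5
finger_force: 55.0
```

```bash
python3 lev.py
```

Run:
```python
from h import *
s=manip.read_state();im,d=manip.camera("wrist");b=im[:,:,::-1].copy();cv2.imwrite("pics/w5.png",b)
W=world("wrist",d,s);m=(abs(W[...,2]-150)<9)&(np.hypot(W[...,0]-576,W[...,1]+312)<45)
p=W[m];print(len(p),p.mean(0),cv2.minAreaRect(p[:,:2].astype(np.float32)),np.argwhere(m).mean(0))
```

```text
n 21485 slope along toe 0.002052021344750185 side 0.0029781083953722646 z at tcp 252.9605721676022 toe 100.4833595090439 expect 100.5
[(np.int64(10), np.float64(-25.2), np.float64(-20.0)), (np.int64(15), np.float64(-18.1), np.float64(19.3)), (np.int64(20), np.float64(-19.3), np.float64(20.6)), (np.int64(25), np.float64(-21.0), np.float64(22.4)), (np.int64(30), np.float64(-23.2), np.float64(25.0)), (np.int64(35), np.float64(-25.6), np.float64(26.5)), (np.int64(40), np.float64(-27.3), np.float64(28.1)), (np.int64(45), np.float64(-27.7), np.float64(28.5)), (np.int64(50), np.float64(-28.0), np.float64(28.9)), (np.int64(55), np.float64(-28.4), np.float64(29.2)), (np.int64(60), np.float64(-28.4), np.float64(28.7)), (np.int64(65), np.float64(-27.6), np.float64(28.5)), (np.int64(70), np.float64(-27.3), np.float64(27.8)), (np.int64(75), np.float64(-25.9), np.float64(26.3)), (np.int64(80), np.float64(-24.8), np.float64(25.2)), (np.int64(85), np.float64(-22.6), np.float64(22.6)), (np.int64(90), np.float64(-19.8), np.float64(19.8))] -0.2368451673138614 [ 605.49666278 -168.17247665  197.4528734 ]
581 [ 578.22661386 -311.64109576  147.86008992] ((576.6448974609375, -312.9033508300781), (17.283096313476562, 17.594648361206055), 74.90718841552734) [235.0464716  515.66953528]
```

View pics/w5.png

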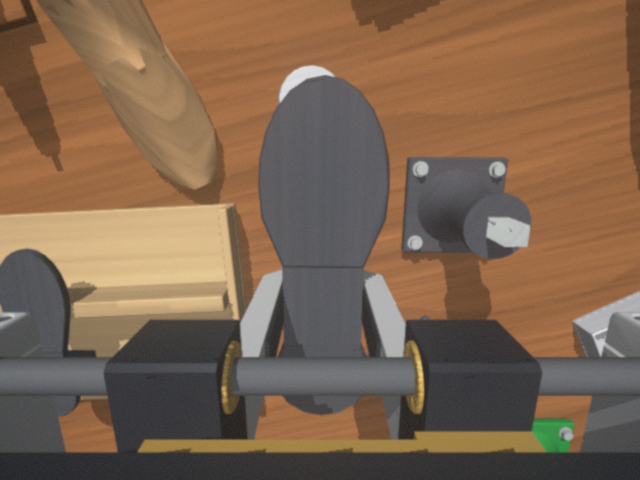

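The post is at about (508,231) in this view and measures (576.6, −312.9) mm. The flange edges run parallel to the image axes, so the foot is already square to the stand. I'll carry it over.

```bash
python3 -c "
from h import *
delta([607.7,-321.1,183],-0.242)"
```

```text
now [ 605.6 -168.   197.8] [-3.141  0.    -0.236] t 8.85
row [ 37.9 148.3  14.8] [-0.     0.     0.006]
```

Converted, 103 mm is 4.12, 80 mm is 3.2, 0.006 rad is 0.06.

Request:
step_hand(
  moves={"plan":[[0.12,0.4,0,0,0,0],[0.32,1.2,0,0,0,0.06],[0.56,2.2,0,0,0,0.06],[0.8,3.2,0,0,0,0.06],[1.04,4.12,0,0,0,0.06]]},
)

```text
clock: 9.35
eef_pos: [606.6, -276.6, 197.8]
eef_rot: [3.141, -0.0, -0.243]
wrist_force: [-0.5, 0.0, -6.7]
finger_gap: 37.4
finger_force: 55.0
```

Request:
step_hand(
  moves={"plan":[[0.2,0.8,0,0,0,0],[0.36,1.4,0.12,0,0,0],[0.48,1.72,0.32,0,0,0],[0.48,1.812,0.52,0,0,0],[0.48,1.812,0.6,0,0,0]]},
)

```text
clock: 9.85
eef_pos: [607.4, -321.5, 181.5]
eef_rot: [-3.141, 0.001, -0.243]
wrist_force: [-1.3, 0.2, -8.1]
finger_gap: 37.1
finger_force: 55.0
```

Request:
step_hand(
  moves={"plan":[[0,0,0,0,0,0],[0,0,0,0,0,0],[0,0,0,0,0,0],[0,0,0,0,0,0]]},
)

```text
clock: 10.25
eef_pos: [607.7, -321.7, 183.0]
eef_rot: [3.141, -0.0, -0.243]
wrist_force: [-0.7, 0.6, -9.4]
finger_gap: 37.1
finger_force: 55.0
```

```bash
python3 lev.py
```

Run:
```python
from h import *
delta([607.7,-321.1,183],-0.242)
c=manip.camera("side")[0][:,:,::-1];t=manip.camera("top")[0][:,:,::-1]
cv2.imwrite("pics/f.png",np.hstack([cv2.resize(c[230:350,340:460],(400,400),interpolation=2),cv2.resize(t[160:270,385:495],(400,400),interpolation=2)]))
```

```text
n 21497 slope along toe 0.0034110681618497785 side 0.0026859780246013785 z at tcp 238.42507743955855 toe 100.50217499001234 expect 100.5
[(np.int64(10), np.float64(-24.3), np.float64(-20.2)), (np.int64(15), np.float64(-18.2), np.float64(19.4)), (np.int64(20), np.float64(-19.8), np.float64(20.7)), (np.int64(25), np.float64(-21.4), np.float64(22.8)), (np.int64(30), np.float64(-23.5), np.float64(24.4)), (np.int64(35), np.float64(-25.6), np.float64(26.5)), (np.int64(40), np.float64(-27.4), np.float64(28.1)), (np.int64(45), np.float64(-27.7), np.float64(28.8)), (np.int64(50), np.float64(-28.0), np.float64(28.7)), (np.int64(55), np.float64(-28.4), np.float64(29.4)), (np.int64(60), np.float64(-28.1), np.float64(28.6)), (np.int64(65), np.float64(-27.7), np.float64(28.7)), (np.int64(70), np.float64(-27.5), np.float64(27.8)), (np.int64(75), np.float64(-26.0), np.float64(26.4)), (np.int64(80), np.float64(-25.1), np.float64(25.3)), (np.int64(85), np.float64(-22.1), np.float64(22.6)), (np.int64(90), np.float64(-19.8), np.float64(19.8))] -0.2428899753113516 [ 607.72989708 -321.70580599  182.95113822]
now [ 607.7 -321.8  182.9] [ 3.141 -0.    -0.243] t 10.3
row [-0.2 -0.7 -0.1] [ 0.    -0.    -0.001]
```

View pics/f.png

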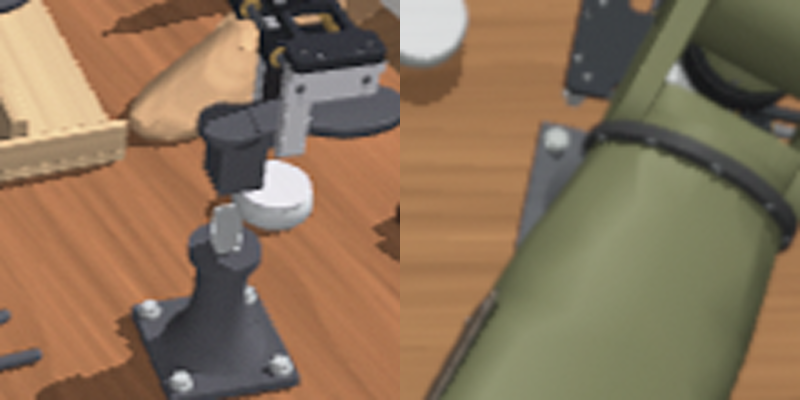

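The side view shows the boss hanging just above the post: boss bottom at about (237,182), post top at about (228,207). I'll check that sideways offset by projection.

Run:
```python
from h import *
i=manip.camera_info("side")
def pr(P):
    u=cv2.projectPoints(np.array(P,float).reshape(-1,1,3),i["rvec"],i["tvec"],i["K"],None)[0][:,0];return ((u-[340,230])*400/120).round(1)
a=-.242;X=np.array([np.cos(a),np.sin(a),0]);Y=np.array([-X[1],X[0],0])
for n,c,h in(("boss bottom",np.array([576.5,-314,181.4]),18),("boss top",np.array([576.5,-314,229]),18),("post top",np.array([576.6,-312.9,150]),8.5),("post base",np.array([576.6,-312.9,114]),8.5)):
    print(n,pr([c]+[c+h*(p*X+q*Y) for p,q in((-1,-1),(1,-1),(1,1),(-1,1))]).tolist())
im,d=manip.camera("side");c=im[:,:,::-1]
b=cv2.resize(c[265:315,385:435],(600,600),interpolation=cv2.INTER_CUBIC);cv2.imwrite("pics/f2.png",b)
```

```text
boss bottom [[231.6, 177.2], [217.0, 195.5], [262.1, 188.8], [245.9, 159.4], [201.6, 165.8]]
boss top [[237.3, 128.3], [222.4, 146.3], [268.4, 139.8], [251.8, 110.8], [206.6, 117.0]]
post top [[227.3, 207.6], [220.5, 216.2], [241.4, 213.1], [234.0, 199.1], [213.3, 202.2]]
post base [[223.3, 242.5], [216.5, 251.2], [237.2, 248.1], [229.9, 233.9], [209.4, 237.0]]
```

View pics/f2.png

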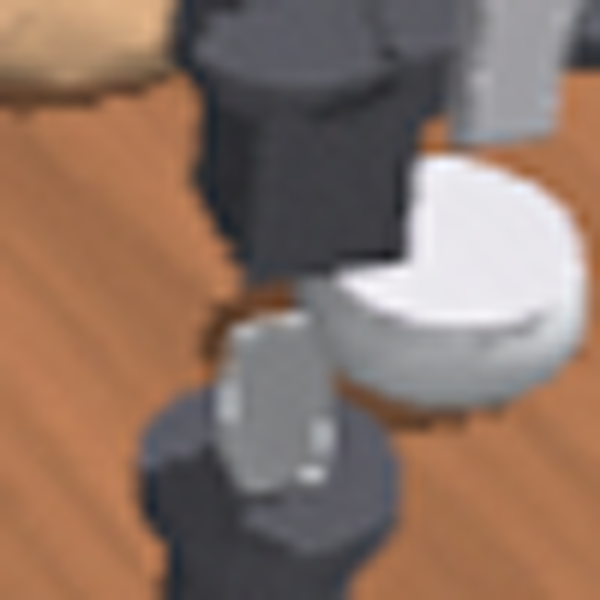

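The boss corners fit the predicted positions within about 2 crop pixels (under 2 mm), and so does the post. The gap is about 31 mm, the foot is level and steady, so I'm handing in.

```bash
python3 -c "
from cell import manip
print(manip.sign_off())"
```

```text
the job is handed in; nothing more can be done
None
```

I handed the job in at about 10.5 s with the small foot held level about 31 mm above the post, square to it and centred to about 2 mm by my camera measurements; the first grasp closed in the air above the plate without touching it, and no verdict came back.

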